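# Bed a friction tuning peg in a ukulele head

## Robot

A 6-joint arm with a two-finger parallel gripper is mounted at the origin on the work surface. World frame = base frame: x ahead of the robot, y to its left, z up, the work surface at z = 0. Lengths are in m, angles in rad, forces in N, time in s.
With the tool pointing down it reaches from about 0.4 to 0.825 m from the base axis. Payload 7 kg.
Tool frame: the origin (TCP) lies at the centre of the arm's flange, where the gripper is bolted on; the fingertips stand 178 mm ahead of it and the grasp point (between the pads) lies 159 mm ahead of it; z points along the fingers, y is the direction in which the jaws open and shut (so a half turn about z gives the same grasp; the last joint's range is limited). The gripper opens to 88 mm and grips with 3 to 60 N. Pads are 19 mm wide; open, the fingers measure 130 mm over their backs; the gripper's body (78 mm by 193 mm) begins 47 mm behind the grasp point.
Start: joints at [1.601, 0.359, 0.012, 0, -1.224, -0.288], TCP at [0.172, 0.653, 0.405] pointing down, gripper open.
Joint ranges: [-3.07, 3.07], [-1.43, 2.12], [-1.02, 1.25], [-3.03, 1.67], [-3.05, -0], [-3.03, 3.03]. Speed limits (rad/s): [2.39, 2.39, 3.01, 3.14, 3.14, 3.14].

## Interface

Orientations are given as [roll, pitch, yaw] about the fixed x, y, z axes, in that order (R = Rz(yaw) Ry(pitch) Rx(roll)).
In Python, from station import * gives the robot as it stands.
- The arm moves only by the tool send_rows, never from a script. Its argument "motion" is a list of rows, each an object with "offset": the shift along the tool's x, y, z in cm, a list of three; "turn": the turn about the tool's z in degrees. In form: [{"offset": [x, y, z], "turn": turn}, ...]. A call has 1 to 8 rows; each row is the pose to reach, as a shift and turn from the pose commanded when the call began, along the tool's axes at that moment; what a row does not reach only later rows make up. A row lasts 1/10 s, in which the tool goes at most 50 mm and 8.59 degrees, less where a joint would pass 70% of its speed; a pose out of reach is approached as far as the arm can. A call with a gripper value outside its range is refused whole. "hand" is the opening, from -1 (shut) to 1 (fully open), set as the call begins (left out, the last holds). The fingers move at their own pace and stop on an object; "squeeze" is the grip in N (left out, the last holds). Time passes only in rows, so rows that repeat a pose let the fingers close. It gives the time, the measured TCP pose, the force and the opening at its end, in the units of the state.
- get_state(): the state, without advancing time (a new reading comes with each control period).
- grab_frame(name): name is "scene" or "top"; returns a dict with "frame" (480x640x3 uint8, blue, green, red), "range_z" (480x640 float32, m along the optical axis (not along the pixel's ray), 0 where there is no reading), "vertical_fov" (degrees; the focal length in pixels is half the picture's height over the tangent of half this angle, whatever the lens; pixels are square), "cx", "cy" (the principal point, pixels), "cam_to_world" (4x4, takes a point from camera to world coordinates). Camera axes: x right, y up, looking along -z (the intrinsics and any distortion apply to the point x, -y, -z); pixel columns grow to the right and rows downward; lengths in m; the calibration is good to about 2 mm. A picture is of the moment at which its call begins.
- job_done(): hands the job in, once; it reports no verdict.
The state is a dict: "t": time; "q": joint angles; "qd": joint speeds; "joint_efforts": joint torques, N m; "eef_pos": TCP position; "ee_rot": TCP orientation; "force": force on the tool from outside, world axes, zero at the start; "moment": the same for the moment, N m; "width": finger opening in m.
Only numpy, scipy, OpenCV 4.12 (cv2) and the standard library are available. Lean on these libraries where they do the work, as an engineer would, in place of code of your own. Each camera call takes 0.05 s, during which the arm holds its last target. There are 200 camera calls.

## Task

Fit the loose ebony tuning peg that stands in the drilled block into the one empty peg hole of the ukulele head. Start it with its thumb piece roughly crosswise to the neck, then keep a light steady push of about a kilo on it and turn it smoothly one way as it goes in, so that it wedges firmly and holds by itself with the thumb piece in line with the neck; do not force it or the head will split. Leave the three fitted pegs, the end button, the jar and the screwdriver as they are.

Things in the scene. Friction and masses are not known exactly. Their poses are not given: they have to be found in the camera images.
- peg: Loose ebony friction peg, 30 g, upright in a hole of the block, hanging by its collar (15 mm across, 4 mm high). Origin on its axis at the collar's underside; z up the axis; x along the width of the thumb piece: flat, 24 mm wide along x (narrower at its foot), 11 mm thick along y, from 8 to 33 mm above the origin, alike both ways round.
- thumb_piece (a point): Point on the peg's axis in the thumb piece, 24 mm above the peg's origin: a good height to grip it, across its 11 mm thickness.
- peg_tip (a point): The rounded tip of the peg's tapered shank, on the axis, 42 mm below the peg's origin. The shank is round, 10 mm thick at the collar and 7.2 mm at the tip (taper 1 in 15).
- empty_hole: The one peg hole of the head without a peg, and the wood round it; which of the four it is differs each time. Origin at the centre of its mouth, level with the head's back; z up along its axis. Round, about 9 mm wide at the mouth, tapered like the shank, right through the 16 mm thick head.
- hole_mouth (a point): Centre of the empty hole's mouth. How far the hole was reamed differs and cannot be seen: the peg first bites with its collar anywhere from 7 to 18 mm above the head's back, then works some 3 to 6 mm deeper as it is turned in under push; the collar never reaches the wood. Pressed straight down after it bites, the push grows by some 5 to 8 N per mm.
- hole_foot (a point): Centre of the empty hole on the head's underside, 16 mm below the mouth. Feel of the fit: a downward push held near 10 N (8 to 13 will do) through one turn of some 60 to 80 degrees one way wedges it right, and it stays when let go. Pushed straight it sticks early, about half as tight. Under some 7 N it stays loose; over some 17 N, or worked to and fro under push, it splits the head.
- ukulele: Tenor ukulele lying face down, held fast by its neck rest and cradle. Origin on the mat under the middle of the four peg holes; z up; +y runs along the neck from the head to the body. The head's flat back is level, 97 mm above the origin, 68 mm wide (x), about 140 mm long; the holes stand at x = +-22 mm, y = +-23 mm.
- fitted_peg_a: Peg like the loose one, already fitted, immovable here; thumb piece in line with the neck within 6 degrees. Origin on its axis under the collar, 4 to 8 mm above the head's back; its top is 33 mm above the origin. Which of the four places it has differs each time. Leave it alone.
- fitted_peg_b: Peg like the loose one, already fitted, immovable here; thumb piece in line with the neck within 6 degrees. Origin on its axis under the collar, 4 to 8 mm above the head's back; its top is 33 mm above the origin. Which of the four places it has differs each time. Leave it alone.
- fitted_peg_c: Peg like the loose one, already fitted, immovable here; thumb piece in line with the neck within 6 degrees. Origin on its axis under the collar, 4 to 8 mm above the head's back; its top is 33 mm above the origin. Which of the four places it has differs each time. Leave it alone.
- peg_block: Maple block, fixed to the bench, 50 mm (x) by 120 mm (y), 52 mm high, with three upright 12 mm holes at y = -40, 0 and 40 mm. Origin at the centre of its underside. The peg and the end button stand in the two outer holes, either way round.
- end_button: Small round ebony end button, 23 mm across, 19 mm high above the block, in an outer hole of the block. Origin on its axis at the underside of its head. To be left alone.
- compound_jar: Small round amber jar with a steel lid, 42 mm across, 36 mm high, loose on the mat. Origin at the centre of its underside. To be left alone.
- screwdriver: Screwdriver with a yellow handle, 170 mm long, lying loose on the mat near or partly under the head. To be left alone.
Not all that is in view belongs to the job. Leave any brown or turquoise look-alike of the peg alone.

How it is judged:
By the outcome, as a careful person would: the job done as asked, in the order asked, and still so for the second after the job is handed in, with the robot touching nothing.
It also fails if it takes over 64 s, if anything falls off the work surface, if the arm or the gripper's body presses on something with over 40 N, if the wrist force passes 120 N, or if a joint passes its speed limit or range.

## Working session

There is one attempt and no reset: what is moved stays moved. The work goes in short steps, Python scripts to look and compute and a tool call to move; the robot and the scene stay as the last step left them, time stands still between calls to the robot, and variables do not carry over. Pictures are saved under pics/ and viewed, about 8 in all and at most 12, crops included, and the job is handed in when it is done.

Besides the shell and the picture viewer there is one more tool, called after "Emit:" in YAML: its name, and indented under it one key for each argument. send_rows: Moves the arm, as the interface text tells. Its arguments: {"type":"object","properties":{"motion":{"type":"array"},"hand":{"type":"number"},"squeeze":{"type":"number"}},"required":["motion"]}

```bash
ls; mkdir -p pics
cat > h.py <<'E'
from station import *
import numpy as np, cv2
def grab(n):
    d=grab_frame(n); d['f']=240/np.tan(np.radians(d['vertical_fov'])/2); return d
def ray(d,u,v):
    M=np.array(d['cam_to_world']); r=np.array([(u-d['cx'])/d['f'],-(v-d['cy'])/d['f'],-1]); return M[:3,3],M[:3,:3]@r
def onz(d,u,v,z):
    o,r=ray(d,u,v); return o+r*(z-o[2])/r[2]
def dep(d,u,v):
    o,r=ray(d,u,v); return o+r*d['range_z'][int(v),int(u)]
E
python3 - <<'E'
from h import *
for n in('scene','top'):
    d=grab(n); print(n,{k:d[k] for k in d if k not in('frame','range_z')}); cv2.imwrite(f'pics/{n}0.png',d['frame']); np.savez(f'{n}0.npz',**d)
print(get_state())
E
```

```text
pics
scene {'vertical_fov': 55.69074132111036, 'cx': 315.07315155375534, 'cy': 243.25650564516926, 'cam_to_world': array([[ 0.83813198, -0.29976033,  0.45571759,  0.86487873],
       [ 0.54513902,  0.48930562, -0.68073744, -0.54278114],
       [-0.0189271 ,  0.81897726,  0.57351374,  0.4896974 ],
       [ 0.        ,  0.        ,  0.        ,  1.        ]]), 'f': np.float64(454.32809630779997)}
top {'vertical_fov': 48.70485251789167, 'cx': 310.38646670105663, 'cy': 233.11651333513842, 'cam_to_world': array([[-0.02844336,  0.98916623, -0.14401788,  0.44690997],
       [-0.99916471, -0.03236343, -0.02494976, -0.10591582],
       [-0.02934037,  0.14318793,  0.98926051,  1.00062621],
       [ 0.        ,  0.        ,  0.        ,  1.        ]]), 'f': np.float64(530.2469182184678)}
{'t': 0.1, 'q': array([ 1.60110521e+00,  3.59302329e-01,  1.11749803e-02, -3.03755813e-04,
       -1.22410692e+00, -2.88116571e-01]), 'qd': array([ 0.00013499, -0.00012813,  0.00290831,  0.00064041,  0.00188893,
       -0.00052258]), 'joint_efforts': array([-9.81662524e-04, -5.84165955e+01,  2.93752903e+01,  7.01545671e+00,
        1.01550415e-02, -6.05076070e-05]), 'eef_pos': array([0.17204741, 0.65253152, 0.40383608]), 'ee_rot': array([ 3.14013283e+00, -1.34826627e-04, -2.57911005e-01]), 'force': array([0.40610274, 0.34114302, 0.11767462]), 'moment': array([-0.0413674 , -0.00409154, -0.02775274]), 'width': 0.08770446851299596}
```

View pics/top0.png

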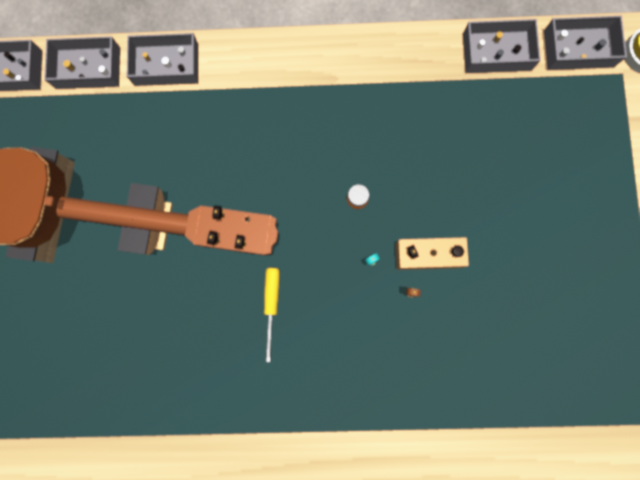

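View pics/scene0.png

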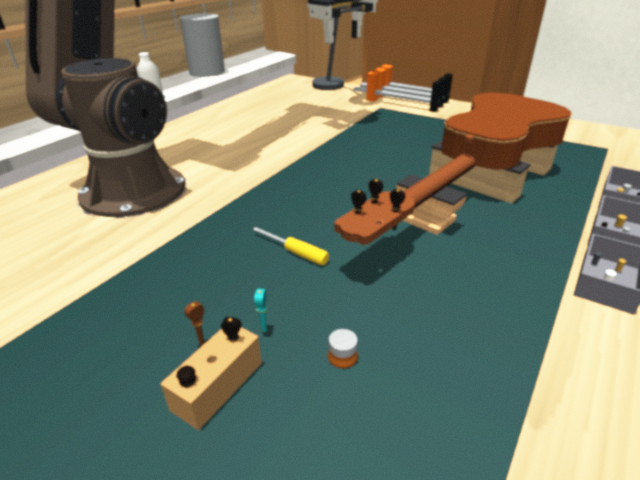

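Candidates: the ebony peg at top (412,252) / scene (231,327), the round end button at top (457,251), the turquoise look-alike at top (372,259) and the brown one at top (413,292). By the description I choose (412,252). The empty hole is at top (247,219).

Run:
```python
from h import *
t=dict(np.load('top0.npz')); s=dict(np.load('scene0.npz'))
def crop(d,u0,v0,w,h,k): return cv2.resize(d['frame'][v0:v0+h,u0:u0+w],None,fx=k,fy=k,interpolation=cv2.INTER_CUBIC)
a=crop(t,350,215,130,95,3); a=cv2.resize(a,(400,292))
b=crop(s,150,270,130,95,3); b=cv2.resize(b,(400,292))
c=crop(t,180,190,110,80,3); c=cv2.resize(c,(400,292))
e=crop(s,325,165,110,80,3); e=cv2.resize(e,(400,292))
cv2.imwrite('pics/crops.png',np.vstack([np.hstack([a,b]),np.hstack([c,e])]))
g=t['frame'].max(2).astype(int)
# dark blobs: in block, in head
def blobs(d,u0,v0,u1,v1,th,amin=3):
    g=d['frame'].max(2); m=np.zeros_like(g); m[v0:v1,u0:u1]=(g[v0:v1,u0:u1]<th)*255
    n,l,st,c=cv2.connectedComponentsWithStats(m)
    for i in range(1,n):
        if st[i,4]>=amin: print(st[i],c[i].round(1))
print('block');blobs(t,398,238,470,270,60)
print('head');blobs(t,190,205,278,254,60)
for n,u,v in [('blockmid',440,245),('head',255,232),('turq',373,259),('brown',413,292),('jar',358,195),('pegtop',413,252)]:
    print(n,dep(t,u,v).round(4))
hsv=cv2.cvtColor(t['frame'],cv2.COLOR_BGR2HSV)
# block top outline
m=((hsv[...,0]>10)&(hsv[...,0]<28)&(hsv[...,2]>130)).astype(np.uint8)*255
q=np.zeros_like(m);q[225:285,385:485]=m[225:285,385:485]
r=cv2.minAreaRect(cv2.findNonZero(cv2.morphologyEx(q,cv2.MORPH_CLOSE,np.ones((15,15)))));
for p in cv2.boxPoints(r): print('blk',p,onz(t,*p,.052).round(4))
```

```text
block
[409 247   7  10  31] [410.9 252.2]
[452 249   3   6   9] [452.8 251.3]
[458 248   4   4   6] [459.8 249. ]
head
[214 206   8  13  63] [218.  212.2]
[208 232  10  12  59] [213.4 238.3]
[236 236   8  12  43] [240.5 242.1]
blockmid [ 0.5557 -0.3129  0.0537]
head [0.5831 0.0122 0.0997]
turq [ 0.5319 -0.19    0.0813]
brown [ 0.4731 -0.2565  0.0769]
jar [ 0.655  -0.1716  0.0399]
pegtop [ 0.5408 -0.2579  0.0918]
blk [397.66635 238.32384] [ 0.5704 -0.2386  0.052 ]
blk [467.5236 236.3279] [ 0.57   -0.3633  0.052 ]
blk [468.38577 266.50323] [ 0.5159 -0.361   0.052 ]
blk [398.52853 268.4992 ] [ 0.5162 -0.2373  0.052 ]
```

View pics/crops.png

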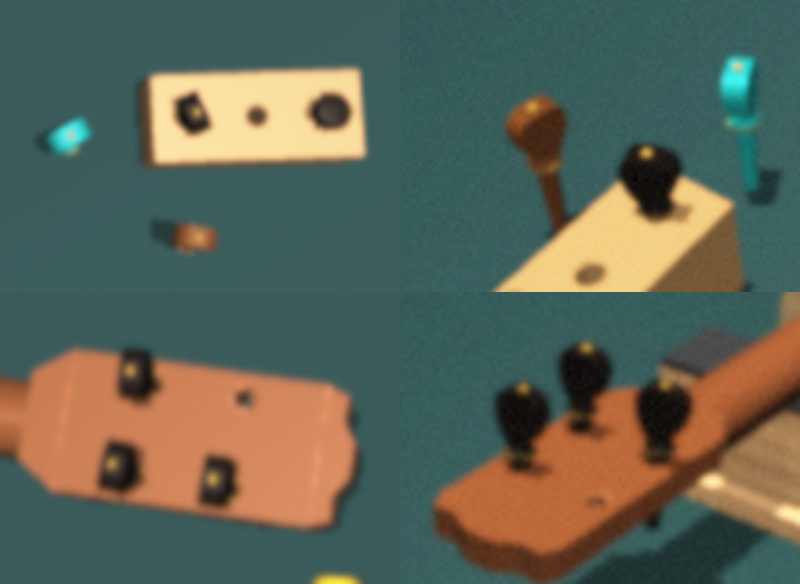

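The crops confirm it. Top-left shows the ebony peg in the block at top ≈(413,252), slanted, with a pearl dot on top, and the end button at (457,251). The turquoise and brown look-alikes stand free on the mat. The empty hole is at top (247,219) and scene (379,223).

```bash
cat >> h.py <<'E'
def tri(d1,p1,d2,p2):
    o1,r1=ray(d1,*p1);o2,r2=ray(d2,*p2)
    k=np.linalg.lstsq(np.c_[r1,-r2],o2-o1,rcond=None)[0]
    a,b=o1+k[0]*r1,o2+k[1]*r2
    return (a+b)/2,np.linalg.norm(a-b)
def wc(d,u,v,r,sign,pct=50):
    "weighted centroid of bright(+1)/dark(-1) spot round u,v"
    u,v=int(round(u)),int(round(v)); g=sign*d['frame'][v-r:v+r+1,u-r:u+r+1].max(2).astype(float)
    w=np.clip(g-np.percentile(g,pct)-.25*(g.max()-np.percentile(g,pct)),0,None); Y,X=np.mgrid[-r:r+1,-r:r+1]
    return u+(w*X).sum()/w.sum(), v+(w*Y).sum()/w.sum()
def cloud(d,c,R,zlo,zhi):
    V,U=np.mgrid[0:480,0:640]; M=np.array(d['cam_to_world']); z=d['range_z']
    P=np.stack([(U-d['cx'])/d['f']*z,-(V-d['cy'])/d['f']*z,-z],-1)@M[:3,:3].T+M[:3,3]
    k=(z>0)&(np.hypot(P[...,0]-c[0],P[...,1]-c[1])<R)&(P[...,2]>zlo)&(P[...,2]<zhi)
    return P[k],U[k],V[k]
E
python3 - <<'E'
from h import *
t=dict(np.load('top0.npz')); s=dict(np.load('scene0.npz'))
S=lambda x,y:(150+(x-400)/3.077,270+y/3.077)
H=lambda x,y:(325+(x-400)/3.636,165+(y-292)/3.636)
T=lambda x,y:(180+x/3.636,190+(y-292)/3.636)
for n,pt,ps in [('peg',(413.7,251.4),S(647,152)),('fA',T(130,370),H(664,384)),('fB',T(112,464),H(585,348)),('fC',T(214,480),H(523,388))]:
    a=wc(t,*pt,2,1); b=wc(s,*ps,2,1); X,e=tri(t,a,s,b); print(n,np.round(a,1),np.round(b,1),X.round(4),'gap',e.round(4))
a=wc(t,247.4,219.2,4,-1); b=wc(s,*H(596,502),4,-1)
print('hole',a,b,onz(t,*a,.097).round(4),onz(s,*b,.097).round(4),tri(t,a,s,b))
for d,n in((t,'top'),(s,'scene')):
    P,_,_=cloud(d,(.545,-.258),.03,.063,.1); r=cv2.minAreaRect(P[:,:2].astype(np.float32)*1000); print(n,len(P),r, np.linalg.svd(P[:,:2]-P[:,:2].mean(0))[2][0])
for nm,c in(('turq',(.53,-.19)),('brown',(.473,-.256)),('jar',(.655,-.172))):
    P,_,_=cloud(t,c,.03,.02,.12); print(nm,P.mean(0).round(3),P[:,2].max())
f=t['frame']; print(f[242:262,404:422].max(2))
E
```

```text
peg [415. 250.] [229.7 319.2] [ 0.5449 -0.2615  0.0887] gap 0.0013
fA [215.3 211. ] [398.3 188.7] [0.6157 0.0736 0.1377] gap 0.0019
fB [210.2 236.6] [375.8 179.6] [0.572  0.0813 0.1395] gap 0.0003
fC [238.  240.9] [358.5 190.7] [0.5639 0.0358 0.1373] gap 0.0007
hole (np.float64(246.87683615819208), np.float64(218.76158192090395)) (np.float64(380.6362204724409), np.float64(224.62362204724408)) [0.6072 0.0264 0.097 ] [0.6137 0.0213 0.097 ] (array([0.60935258, 0.02791382, 0.09159904]), np.float64(0.00269454358253665))
top 122 ((542.2362670898438, -259.4956970214844), (23.78096580505371, 11.657601356506348), 20.64817237854004) [-0.92601957 -0.37747551]
scene 322 ((545.0612182617188, -260.24578857421875), (23.894052505493164, 13.418092727661133), 20.65091323852539) [0.87998488 0.4750017 ]
turq [ 0.532 -0.189  0.074] 0.08202470917212756
brown [ 0.472 -0.257  0.074] 0.08069193858991153
jar [ 0.654 -0.172  0.038] 0.044203643234034584
[[251 251 251 251 251 251 250 250 250 250 250 250 250 250 250 250 250 250]
 [251 251 251 251 250 250 249 248 245 244 247 250 250 250 250 250 250 250]
 [251 251 
[... 640 characters left out ...]
114 172 231 248 250 251]
 [250 243 208 140  78  34  34  55  80 100 104  87  87 139 214 245 250 251]
 [251 247 227 172 105  51  29  41  58  66  65  61  66 115 194 241 250 251]
 [251 250 242 216 153  91  47  36  43  48  48  49  60 105 182 238 249 251]
 [251 251 249 240 211 151  95  54  40  44  52  68  96 138 197 239 249 251]
 [251 251 251 249 240 211 152 100  75  79  98 128 166 204 232 246 250 251]
 [251 251 251 251 249 238 206 164 144 149 171 203 227 241 247 250 251 251]
 [251 251 251 251 251 247 237 225 220 222 231 241 247 250 250 251 251 251]
 [251 251 251 251 251 250 249 247 247 247 248 250 250 251 251 251 251 251]
 [251 251 251 251 251 251 251 251 251 251 251 251 251 251 251 251 251 251]]
```

```bash
cat >> h.py <<'E'
def rel(c,g):
    "command pose c=(x,y,z,yawdeg) -> goal g : tool-frame offset cm, turn deg"
    a=np.radians(c[3]); d=np.array(g[:3])-np.array(c[:3])
    return np.round([100*(np.cos(a)*d[0]+np.sin(a)*d[1]),100*(np.sin(a)*d[0]-np.cos(a)*d[1]),-100*d[2],c[3]-g[3]],2)
def app(c,o,t):
    a=np.radians(c[3]);o=np.array(o)/100
    return np.round([c[0]+np.cos(a)*o[0]+np.sin(a)*o[1],c[1]+np.sin(a)*o[0]-np.cos(a)*o[1],c[2]-o[2],c[3]-t],5)
E
python3 - <<'E'
from h import *
t=dict(np.load('top0.npz')); s=dict(np.load('scene0.npz'))
print(tri(t,(413.6,251),s,(229.7,319.2)),onz(t,413.6,251,.085))
P,_,_=cloud(t,(.6,.4),.35,.02,.4); print('max z',P[:,2].max(),P[P[:,2].argmax()])
c=(.172,.653,.405,-14.77)
for g in [(.44,.40,.405,-10),(.56,.12,.405,5),(.5435,-.26,.405,20.65)]: print(rel(c,g))
E
```

```text
(array([ 0.54328555, -0.25969677,  0.08633702]), np.float64(0.0007153149227821564)) [ 0.54317976 -0.2601819   0.085     ]
max z 0.14874375634986536 [0.63508727 0.42949565 0.14874376]
[32.36 17.63 -0.   -4.77]
[ 51.11  41.65  -0.   -19.77]
[ 59.2   78.81  -0.   -35.42]
```

Emit:
send_rows:
  motion:
    - {"offset":[4,2.2,0],"turn":-0.6}
    - {"offset":[8,4.4,0],"turn":-1.2}
    - {"offset":[12.1,6.6,0],"turn":-1.8}
    - {"offset":[16.2,8.8,0],"turn":-2.4}
    - {"offset":[20.2,11,0],"turn":-3}
    - {"offset":[24.3,13.2,0],"turn":-3.6}
    - {"offset":[28.3,15.4,0],"turn":-4.2}
    - {"offset":[32.4,17.6,0],"turn":-4.8}
  hand: -0.3

```text
t: 0.9
eef_pos: [0.4414, 0.3984, 0.4045]
ee_rot: [3.141, 0.0, -0.173]
force: [0.7, 1.2, 0.2]
width: 0.032
```

Run:
```python
from h import *
c=app((.172,.653,.405,-14.77),[32.4,17.6,0],-4.8);print(c)
for g in [(.57,.10,.405,5),(.5433,-.26,.405,20.65),(.5433,-.26,.30,20.65)]: print(rel(c,g))
```

```text
[ 0.44042  0.40022  0.405   -9.97   ]
[ 17.96  27.33  -0.   -14.97]
[ 21.56  63.24  -0.   -30.62]
[ 21.56  63.24  10.5  -30.62]
```

Emit:
send_rows:
  motion:
    - {"offset":[2.5,3.9,0],"turn":-2}
    - {"offset":[5,7.8,0],"turn":-4}
    - {"offset":[7.7,11.7,0],"turn":-6}
    - {"offset":[10.3,15.6,0],"turn":-8}
    - {"offset":[12.8,19.5,0],"turn":-10}
    - {"offset":[15.4,23.4,0],"turn":-12}
    - {"offset":[18,27.3,0],"turn":-15}
    - {"offset":[18.5,32,0],"turn":-18}

```text
t: 1.7
eef_pos: [0.5689, 0.0511, 0.4038]
ee_rot: [3.141, 0.001, 0.142]
force: [-0.0, 0.2, -0.4]
width: 0.0307
```

Run:
```python
from h import *
c=app((0.44042,0.40022,0.405,-9.97),[18.5,32,0],-18);print(c)
for g in [(.5433,-.26,.32,20.65)]: print(rel(c,g))
```

```text
[0.56722 0.05302 0.405   8.03   ]
[ -6.74  30.66   8.5  -12.62]
```

Emit:
send_rows:
  motion:
    - {"offset":[-0.9,4.4,0],"turn":-1.8}
    - {"offset":[-1.9,8.8,0],"turn":-3.6}
    - {"offset":[-2.9,13.2,1],"turn":-5.4}
    - {"offset":[-3.9,17.6,2.5],"turn":-7.2}
    - {"offset":[-4.9,22,4],"turn":-9}
    - {"offset":[-5.9,26.4,6],"turn":-11}
    - {"offset":[-6.7,30.2,8],"turn":-12.6}
    - {"offset":[-6.7,30.7,8.5],"turn":-12.6}

```text
t: 2.5
eef_pos: [0.5422, -0.264, 0.3165]
ee_rot: [-3.139, 0.004, 0.357]
force: [-0.4, -0.9, -0.5]
width: 0.0308
```

Run:
```python
from h import *
c=app((.56722,.05302,.405,8.03),[-6.7,30.7,8.5],-12.6);print(c)
print(rel(c,(.5433,-.26,.235,20.65)))
s=get_state();print(s['eef_pos'],np.degrees(s['ee_rot']))
t=grab('top');s=grab('scene')
a=t['frame'][190:310,330:490];b=s['frame'][200:420,120:320]
cv2.imwrite('pics/pre.png',np.hstack([cv2.resize(a,(400,300),interpolation=2),cv2.resize(b,(400,440))[:300]]))
```

```text
[ 0.54376 -0.26033  0.32    20.63   ]
[-0.03 -0.05  8.5  -0.02]
[ 0.54219282 -0.26396501  0.31652083] [-179.85635625    0.2336982    20.44962493]
```

View pics/pre.png

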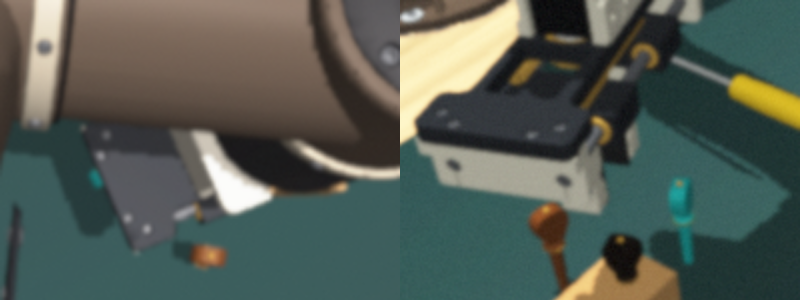

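The arm hides the top view. The scene view shows the gripper above the peg with the look-alikes clear of it. I'll go down slowly.

Emit:
send_rows:
  motion:
    - {"offset":[0,-0.05,0],"turn":0}
    - {"offset":[0,-0.05,1.5],"turn":0}
    - {"offset":[0,-0.05,3],"turn":0}
    - {"offset":[0,-0.05,4],"turn":0}
    - {"offset":[0,-0.05,5],"turn":0}
    - {"offset":[0,-0.05,5],"turn":0}

```text
t: 3.2
eef_pos: [0.5436, -0.2595, 0.2688]
ee_rot: [-3.141, 0.001, 0.361]
force: [0.5, -0.1, 0.1]
width: 0.0308
```

Run:
```python
from h import *
s=get_state();print(s['eef_pos'],np.degrees(s['ee_rot']),s['force'])
s=grab('scene')
cv2.imwrite('pics/pre2.png',cv2.resize(s['frame'][220:420,100:340],(720,600),interpolation=2))
```

```text
[ 0.54355597 -0.25945359  0.26875516] [-1.79948963e+02  7.17917166e-02  2.06752763e+01] [ 0.4664883  -0.13475456  0.14897572]
```

View pics/pre2.png

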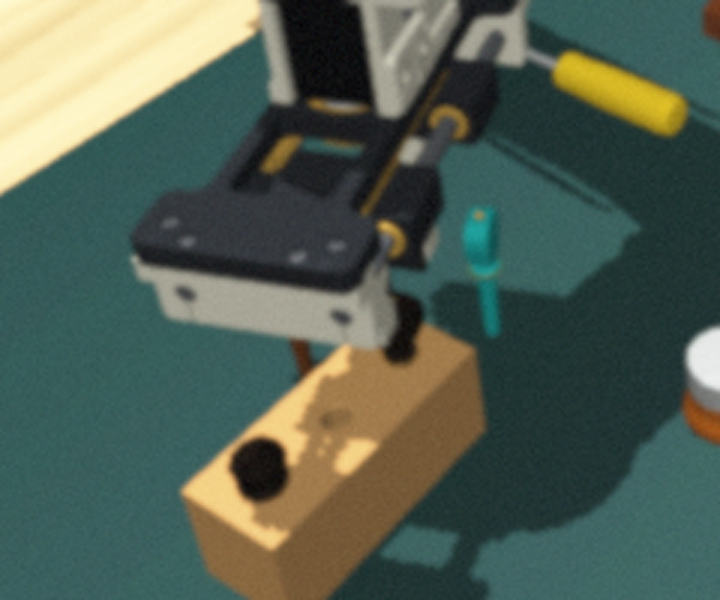

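The view shows the gripper's end plate hiding the fingers, with the peg (≈(405,320) in the crop) beneath. The button and look-alikes are clear of the gripper. Continuing down.

Emit:
send_rows:
  motion:
    - {"offset":[0,-0.05,0.7],"turn":0}
    - {"offset":[0,-0.05,1.4],"turn":0}
    - {"offset":[0,-0.05,2.1],"turn":0}
    - {"offset":[0,-0.05,2.8],"turn":0}
    - {"offset":[0,-0.05,3.4],"turn":0}
    - {"offset":[0,-0.05,3.4],"turn":0}

```text
t: 3.85
eef_pos: [0.5431, -0.2597, 0.2345]
ee_rot: [-3.141, 0.002, 0.36]
force: [-0.8, 0.1, 0.5]
width: 0.0311
```

Emit:
send_rows:
  motion:
    - {"offset":[0,0,0],"turn":0}
    - {"offset":[0,0,0],"turn":0}
    - {"offset":[0,0,0],"turn":0}
    - {"offset":[0,0,0],"turn":0}
    - {"offset":[0,0,0],"turn":0}
    - {"offset":[0,0,0],"turn":0}
  hand: -1
  squeeze: 45

```text
t: 4.45
eef_pos: [0.5438, -0.2598, 0.2362]
ee_rot: [3.141, -0.001, 0.36]
force: [-0.9, 0.1, 4.6]
width: 0.0108
```

Emit:
send_rows:
  motion:
    - {"offset":[0,0,-1],"turn":0}
    - {"offset":[0,0,-3],"turn":0}
    - {"offset":[0,0,-6],"turn":0}
    - {"offset":[0,0,-9],"turn":0}
    - {"offset":[0,0,-12],"turn":0}
    - {"offset":[0,0,-15],"turn":0}
    - {"offset":[0,0,-17],"turn":0}
    - {"offset":[0,0,-17],"turn":0}

```text
t: 5.25
eef_pos: [0.5438, -0.2599, 0.4097]
ee_rot: [3.138, -0.005, 0.36]
force: [-0.6, 0.4, -0.2]
width: 0.0106
```

Run:
```python
from h import *
c=app((0.54376,-.26033,.32,20.63),[0,-.1,8.4],0);c=app(c,[0,0,-17],0);print(c)
for g in [(.575,-.13,.406,0),(.6074,.0275,.406,-28),(.6074,.0275,.356,-28)]:print(rel(c,g))
s=get_state();print(s['eef_pos'],np.degrees(s['ee_rot']),s['force'],s['moment'],s['width'])
```

```text
[ 0.54341 -0.25939  0.406   20.63   ]
[  7.52 -11.    -0.    20.63]
[ 16.1  -24.59  -0.    48.63]
[ 16.1  -24.59   5.    48.63]
[ 0.54380522 -0.25991164  0.40969426] [179.81468753  -0.26128587  20.64954526] [-0.63930551  0.44862679 -0.16058443] [-0.01533457 -0.07573594  0.03339766] 0.01064837100738057
```

Emit:
send_rows:
  motion:
    - {"offset":[2,-3,0],"turn":6}
    - {"offset":[4,-6.1,0],"turn":12}
    - {"offset":[6.1,-9.3,0],"turn":18}
    - {"offset":[8.2,-12.5,0],"turn":24}
    - {"offset":[10.3,-15.7,0],"turn":30}
    - {"offset":[12.4,-18.9,0],"turn":36}
    - {"offset":[14.5,-22.1,0],"turn":42}
    - {"offset":[16.1,-24.6,0],"turn":48.6}

```text
t: 6.05
eef_pos: [0.6074, 0.0293, 0.4051]
ee_rot: [3.141, 0.001, -0.492]
force: [0.4, -0.6, -0.2]
width: 0.0106
```

Emit:
send_rows:
  motion:
    - {"offset":[0,0,1],"turn":0}
    - {"offset":[0,0,2.5],"turn":0}
    - {"offset":[0,0,3.5],"turn":0}
    - {"offset":[0,0,4.5],"turn":0}
    - {"offset":[0,0,4.5],"turn":0}
    - {"offset":[0,0,4.5],"turn":0}

```text
t: 6.65
eef_pos: [0.6076, 0.0268, 0.3607]
ee_rot: [3.141, 0.0, -0.488]
force: [-0.0, 0.2, -0.6]
width: 0.0108
```

Run:
```python
from h import *
c=app((0.54341,-.25939,.406,20.63),[16.1,-24.6,4.5],48.6);print(c)
q=get_state();print(q['eef_pos'],np.degrees(q['ee_rot']),q['force'],q['width'])
t=grab('top');s=grab('scene');np.savez('top1.npz',**t);np.savez('scene1.npz',**s)
a=t['frame'][180:270,180:300];b=s['frame'][120:240,320:480]
cv2.imwrite('pics/over.png',np.hstack([cv2.resize(a,(400,300),interpolation=2),cv2.resize(b,(400,300),interpolation=2)]))
print(q['force'])
```

```text
[ 6.0741e-01  2.7560e-02  3.6100e-01 -2.7970e+01]
[0.60757309 0.02682313 0.36071737] [ 1.79977569e+02  1.64795524e-03 -2.79866878e+01] [-0.02100727  0.20555489 -0.57363995] 0.010848287717260853
[-0.02100727  0.20555489 -0.57363995]
```

View pics/over.png

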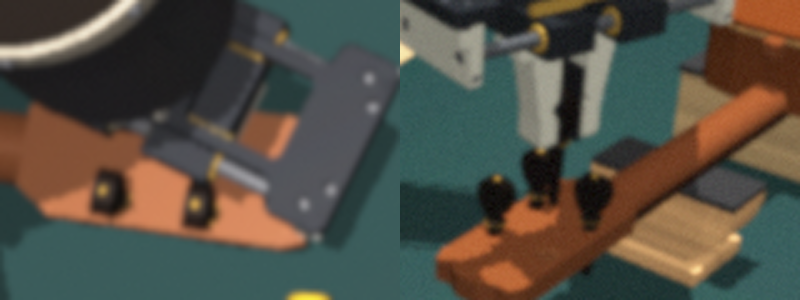

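Top view: hole covered by the gripper. Scene view: the peg hangs upright in the jaws (≈(570,110) in the crop), with its shank partly behind fitted peg tops. I'll lower it until the tip is just above the wood and measure it against the hole from there.

Emit:
send_rows:
  motion:
    - {"offset":[0,0,0.8],"turn":0}
    - {"offset":[0,0,1.6],"turn":0}
    - {"offset":[0,0,2.4],"turn":0}
    - {"offset":[0,0,3],"turn":0}
    - {"offset":[0,0,3],"turn":0}
    - {"offset":[0,0,3],"turn":0}

```text
t: 7.35
eef_pos: [0.6076, 0.0272, 0.3305]
ee_rot: [3.141, 0.0, -0.488]
force: [-0.1, 0.7, -0.2]
width: 0.0105
```

Run:
```python
from h import *
q=get_state();print(q['eef_pos'],np.degrees(q['ee_rot']),q['force'],q['width'])
s=grab('scene');np.savez('scene2.npz',**s);s0=dict(np.load('scene0.npz'))
k=lambda d:cv2.convertScaleAbs(cv2.resize(d['frame'][170:240,350:420],(400,400),interpolation=2),alpha=1.8)
cv2.imwrite('pics/over2.png',np.hstack([k(s0),k(s)]))
# expected pixel of points
def pix(d,P):
    M=np.linalg.inv(np.array(d['cam_to_world']));p=M[:3,:3]@P+M[:3,3]
    return np.array([d['cx']-d['f']*p[0]/p[2],d['cy']+d['f']*p[1]/p[2]]).round(1)
H=np.array([.6074,.0275,.097]);print('hole exp',pix(s,H))
A=np.array([q['eef_pos'][0],q['eef_pos'][1],0]);z=q['eef_pos'][2]-.159
for n,dz in(('grip',0),('origin',-.024),('tip',-.066)):print(n,pix(s,A+[0,0,z+dz]))
```

```text
[0.60759917 0.02724899 0.33050056] [ 1.79977387e+02  8.82348900e-03 -2.79617723e+01] [-0.12533438  0.69887612 -0.22030063] 0.010506229611546031
hole exp [378.8 221.7]
grip [381.9 180.2]
origin [380.9 194.2]
tip [379.2 217.3]
```

View pics/over2.png

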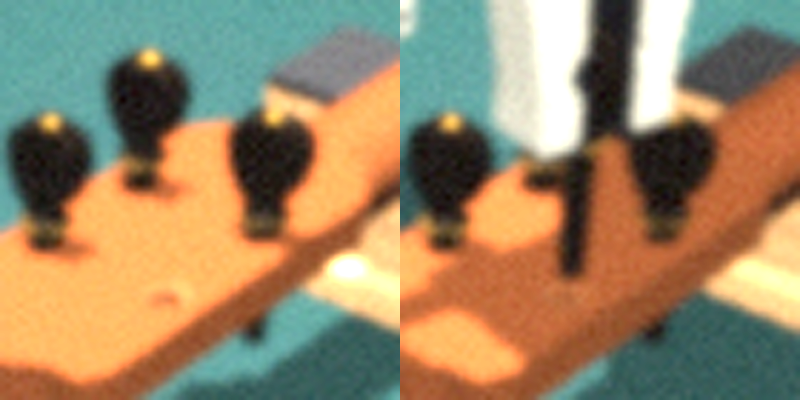

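The tip in the right crop is at (571,275), which is scene (379.9,218.1). Forward kinematics predicts (379.2,217.3). The hole in the left crop is at ≈(166,297), which is scene (379.1,222). They line up within about 1 mm, so I'll go down gently by feel.

Emit:
send_rows:
  motion:
    - {"offset":[0,0,0.4],"turn":0}
    - {"offset":[0,0,0.7],"turn":0}
    - {"offset":[0,0,0.9],"turn":0}
    - {"offset":[0,0,1.1],"turn":0}
    - {"offset":[0,0,1.1],"turn":0}

```text
t: 7.9
eef_pos: [0.6074, 0.0272, 0.3193]
ee_rot: [3.141, 0.0, -0.488]
force: [-0.0, 0.0, -0.7]
width: 0.0108
```

Emit:
send_rows:
  motion:
    - {"offset":[0,0,0.2],"turn":0}
    - {"offset":[0,0,0.4],"turn":0}
    - {"offset":[0,0,0.6],"turn":0}
    - {"offset":[0,0,0.8],"turn":0}
    - {"offset":[0,0,0.8],"turn":0}

```text
t: 8.4
eef_pos: [0.6074, 0.0272, 0.3113]
ee_rot: [3.141, 0.0, -0.488]
force: [0.5, 0.2, -0.7]
width: 0.0106
```

Emit:
send_rows:
  motion:
    - {"offset":[0,0,0.2],"turn":0}
    - {"offset":[0,0,0.4],"turn":0}
    - {"offset":[0,0,0.6],"turn":0}
    - {"offset":[0,0,0.8],"turn":0}
    - {"offset":[0,0,1],"turn":0}
    - {"offset":[0,0,1],"turn":0}

```text
t: 9.0
eef_pos: [0.6074, 0.0273, 0.3013]
ee_rot: [3.141, 0.0, -0.488]
force: [-1.1, 1.2, -0.8]
width: 0.0104
```

```bash
python3 -c "
from h import *
q=get_state();print(q['eef_pos'],q['force'],q['moment'])"
```

```text
[0.60743963 0.0272573  0.3012829 ] [-1.12173041  1.18947052 -0.82491078] [0.35690328 0.10170251 0.02799184]
```

Emit:
send_rows:
  motion:
    - {"offset":[-0.04,-0.03,0],"turn":0}
    - {"offset":[-0.04,-0.03,0.1],"turn":0}
    - {"offset":[-0.04,-0.03,0.2],"turn":0}
    - {"offset":[-0.04,-0.03,0.3],"turn":0}
    - {"offset":[-0.04,-0.03,0.3],"turn":0}

```text
t: 9.5
eef_pos: [0.6073, 0.0276, 0.2985]
ee_rot: [3.141, 0.0, -0.488]
force: [0.3, -0.2, -1.2]
width: 0.0106
```

```bash
python3 -c "
from h import *
q=get_state();print(q['eef_pos'],q['force'],q['moment'])"
```

```text
[0.60730588 0.02762674 0.29850006] [ 0.30056077 -0.24949592 -1.16217091] [-0.11546107 -0.01977065 -0.05548404]
```

Lateral force has gone. I'll keep going down in 0.5 mm steps until it bites.

Emit:
send_rows:
  motion:
    - {"offset":[0,0,0.05],"turn":0}
    - {"offset":[0,0,0.1],"turn":0}
    - {"offset":[0,0,0.15],"turn":0}
    - {"offset":[0,0,0.2],"turn":0}
    - {"offset":[0,0,0.2],"turn":0}

```text
t: 10.0
eef_pos: [0.6073, 0.0276, 0.2966]
ee_rot: [3.141, 0.0, -0.488]
force: [-0.9, -1.6, 0.5]
width: 0.0108
```

Emit:
send_rows:
  motion:
    - {"offset":[0,0,0.05],"turn":0}
    - {"offset":[0,0,0.1],"turn":0}
    - {"offset":[0,0,0.15],"turn":0}
    - {"offset":[0,0,0.15],"turn":0}

```text
t: 10.4
eef_pos: [0.6073, 0.0276, 0.2954]
ee_rot: [3.142, -0.0, -0.488]
force: [-1.2, -1.9, 3.9]
width: 0.0106
```

```bash
python3 -c "
from h import *
q=get_state();print(q['eef_pos'],q['force'],q['moment'])"
```

```text
[0.60728893 0.02761608 0.2953841 ] [-1.21632405 -1.85699476  3.87487469] [-0.67277402  0.65488859 -0.01358618]
```

It bit at tcp z .2954, with the collar about 15.4 mm above the back, which is within the stated range. Next I bring the push up to about 9 N.

Emit:
send_rows:
  motion:
    - {"offset":[-0.01,0.02,0.04],"turn":0}
    - {"offset":[-0.01,0.02,0.07],"turn":0}
    - {"offset":[-0.01,0.02,0.07],"turn":0}

```text
t: 10.7
eef_pos: [0.6072, 0.0276, 0.295]
ee_rot: [-3.141, -0.001, -0.488]
force: [-1.7, -0.7, 6.4]
width: 0.0105
```

Emit:
send_rows:
  motion:
    - {"offset":[0,0,0.07],"turn":0}
    - {"offset":[0,0,0.08],"turn":1}
    - {"offset":[0,0,0.1],"turn":4}

```text
t: 11.0
eef_pos: [0.6072, 0.0276, 0.2943]
ee_rot: [-3.141, -0.001, -0.559]
force: [-3.8, -1.5, 7.9]
width: 0.0106
```

Emit:
send_rows:
  motion:
    - {"offset":[-0.01,0.01,0.03],"turn":4}
    - {"offset":[-0.02,0.02,0.06],"turn":8}
    - {"offset":[-0.02,0.02,0.09],"turn":12}

```text
t: 11.3
eef_pos: [0.6071, 0.0276, 0.2937]
ee_rot: [-3.141, -0.001, -0.77]
force: [-3.4, -1.0, 10.1]
width: 0.0108
```

Emit:
send_rows:
  motion:
    - {"offset":[-0.01,0.01,0.02],"turn":4}
    - {"offset":[-0.02,0.02,0.04],"turn":8}
    - {"offset":[-0.02,0.03,0.06],"turn":12}

```text
t: 11.6
eef_pos: [0.6069, 0.0276, 0.2932]
ee_rot: [-3.14, -0.001, -0.979]
force: [-3.0, -1.6, 10.4]
width: 0.0109
```

Emit:
send_rows:
  motion:
    - {"offset":[0,0.01,0.02],"turn":4}
    - {"offset":[0,0.02,0.04],"turn":8}
    - {"offset":[0,0.03,0.06],"turn":12}

```text
t: 11.9
eef_pos: [0.6068, 0.0275, 0.2929]
ee_rot: [-3.139, -0.001, -1.188]
force: [-3.0, -0.4, 11.0]
width: 0.0106
```

Emit:
send_rows:
  motion:
    - {"offset":[0,0.01,0.015],"turn":4}
    - {"offset":[-0.01,0.02,0.03],"turn":8}
    - {"offset":[-0.01,0.03,0.045],"turn":12}

```text
t: 12.2
eef_pos: [0.6067, 0.0276, 0.2926]
ee_rot: [-3.138, -0.0, -1.398]
force: [-1.9, -0.3, 11.2]
width: 0.0105
```

Emit:
send_rows:
  motion:
    - {"offset":[0,0,0.015],"turn":4}
    - {"offset":[-0.01,0.01,0.03],"turn":8}
    - {"offset":[-0.01,0.01,0.04],"turn":12}

```text
t: 12.5
eef_pos: [0.6067, 0.0276, 0.2923]
ee_rot: [-3.138, 0.001, -1.607]
force: [-2.3, 0.0, 11.4]
width: 0.0107
```

Emit:
send_rows:
  motion:
    - {"offset":[0,0,0.015],"turn":4}
    - {"offset":[0,0,0.025],"turn":8}
    - {"offset":[0,0,0.025],"turn":8}

```text
t: 12.8
eef_pos: [0.6067, 0.0276, 0.2921]
ee_rot: [-3.138, 0.001, -1.747]
force: [-2.7, -0.8, 11.6]
width: 0.0106
```

Emit:
send_rows:
  motion:
    - {"offset":[0,0,-0.06],"turn":0}
    - {"offset":[0,0,-0.12],"turn":0}
    - {"offset":[0,0,-0.12],"turn":0}

```text
t: 13.1
eef_pos: [0.6067, 0.0276, 0.2922]
ee_rot: [-3.139, 0.001, -1.744]
force: [2.4, -0.1, 3.8]
width: 0.011
```

Emit:
send_rows:
  motion:
    - {"offset":[0,0,0],"turn":0}
    - {"offset":[0,0,0],"turn":0}
    - {"offset":[0,0,0],"turn":0}
    - {"offset":[0,0,0],"turn":0}
  hand: -0.55

```text
t: 13.5
eef_pos: [0.6054, 0.0273, 0.2907]
ee_rot: [3.14, -0.0, -1.745]
force: [-0.7, 0.1, -1.1]
width: 0.0196
```

Emit:
send_rows:
  motion:
    - {"offset":[0,-0.1,-0.3],"turn":0}
    - {"offset":[0,-0.1,-1],"turn":0}
    - {"offset":[0,-0.1,-2.5],"turn":0}
    - {"offset":[0,-0.1,-4.5],"turn":0}
    - {"offset":[0,-0.1,-7],"turn":0}
    - {"offset":[0,-0.1,-10],"turn":0}

```text
t: 14.1
eef_pos: [0.6065, 0.027, 0.3922]
ee_rot: [3.14, -0.001, -1.745]
force: [0.3, 0.5, -0.3]
width: 0.0194
```

Emit:
send_rows:
  motion:
    - {"offset":[4,0,-1],"turn":0}
    - {"offset":[8,0,-1],"turn":0}
    - {"offset":[12,0,-1],"turn":0}
    - {"offset":[16,0,-1],"turn":0}
    - {"offset":[20,0,-1],"turn":0}
    - {"offset":[24,0,-1],"turn":0}
    - {"offset":[24,0,-1],"turn":0}

```text
t: 14.8
eef_pos: [0.5641, -0.2129, 0.402]
ee_rot: [3.141, -0.001, -1.749]
force: [-0.0, 0.2, 0.6]
width: 0.0199
```

Run:
```python
from h import *
t=grab('top');s=grab('scene')
a=cv2.resize(t['frame'][190:270,180:290],(400,292),interpolation=2);b=cv2.resize(s['frame'][165:245,325:435],(400,292),interpolation=2)
cv2.imwrite('pics/end.png',np.vstack([np.hstack([a,b]),cv2.resize(s['frame'],(800,600))[20:320]]))
P,_,_=cloud(t,(.607,.027),.03,.118,.16); print(len(P),cv2.minAreaRect(P[:,:2].astype(np.float32)*1000),P[:,2].max())
P,_,_=cloud(s,(.607,.027),.025,.118,.16); print(len(P),cv2.minAreaRect(P[:,:2].astype(np.float32)*1000),P[:,2].max())
for c in((.6157,.0736),(.572,.0813),(.5639,.0358)):
    P,_,_=cloud(t,c,.02,.118,.16); print('fit',cv2.minAreaRect(P[:,:2].astype(np.float32)*1000))
print(get_state()['force'],get_state()['eef_pos'])
```

```text
Traceback (most recent call last):
ValueError: zero-size array to reduction operation maximum which has no identity
```

View pics/end.png

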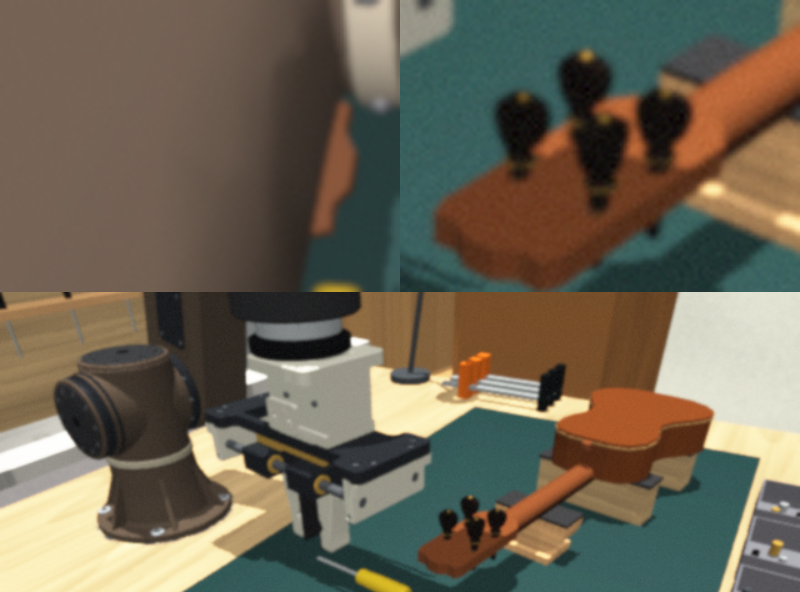

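The scene view shows the new peg standing upright in the hole at crop (600,150), thumb piece aligned like the others. I'll clear the arm from the top view for a numeric angle check.

Emit:
send_rows:
  motion:
    - {"offset":[4,0,0],"turn":0}
    - {"offset":[8,0,0],"turn":0}
    - {"offset":[12,0,0],"turn":0}
    - {"offset":[16,0,0],"turn":0}
    - {"offset":[20,0,0],"turn":0}
    - {"offset":[24,0,0],"turn":0}
    - {"offset":[24,0,0],"turn":0}
    - {"offset":[24,0,0],"turn":0}

```text
t: 15.7
eef_pos: [0.5239, -0.4457, 0.4011]
ee_rot: [3.141, 0.0, -1.746]
force: [0.5, 0.7, -0.2]
width: 0.0197
```

Run:
```python
from h import *
t=grab('top');s=grab('scene')
cv2.imwrite('pics/end2.png',cv2.resize(t['frame'][190:270,180:290],(800,582),interpolation=2))
for d in(t,s):
  for c in((.607,.027),(.6157,.0736),(.572,.0813),(.5639,.0358)):
    P,_,_=cloud(d,c,.02,.122,.16)
    if len(P)>5: print(len(P),cv2.minAreaRect(P[:,:2].astype(np.float32)*1000),P[:,2].max().round(4))
q=get_state();print(q['t'],q['force'],q['eef_pos'])
```

```text
121 ((606.1339721679688, 27.195903778076172), (23.122705459594727, 11.636637687683105), 79.80113983154297) 0.1476
119 ((613.5001220703125, 72.58451843261719), (11.728416442871094, 22.414480209350586), 84.31129455566406) 0.1415
127 ((570.611572265625, 79.87991333007812), (11.826684951782227, 23.601242065429688), 79.6626205444336) 0.1444
116 ((562.8629760742188, 34.79397964477539), (11.393609046936035, 23.74277114868164), 79.90802001953125) 0.1426
183 ((608.6263427734375, 26.487876892089844), (26.82044792175293, 12.986199378967285), 78.69808197021484) 0.1439
147 ((616.9835815429688, 71.71417999267578), (14.72238540649414, 24.017934799194336), 83.14681243896484) 0.1375
158 ((573.956298828125, 79.6469955444336), (14.02712345123291, 24.396257400512695), 80.28367614746094) 0.1407
153 ((565.09326171875, 34.086788177490234), (13.275723457336426, 25.480873107910156), 82.19253540039062) 0.1392
15.8 [-0.00174091  0.94660152  0.93736681] [ 0.52426191 -0.44450343  0.4015646 ]
```

View pics/end2.png

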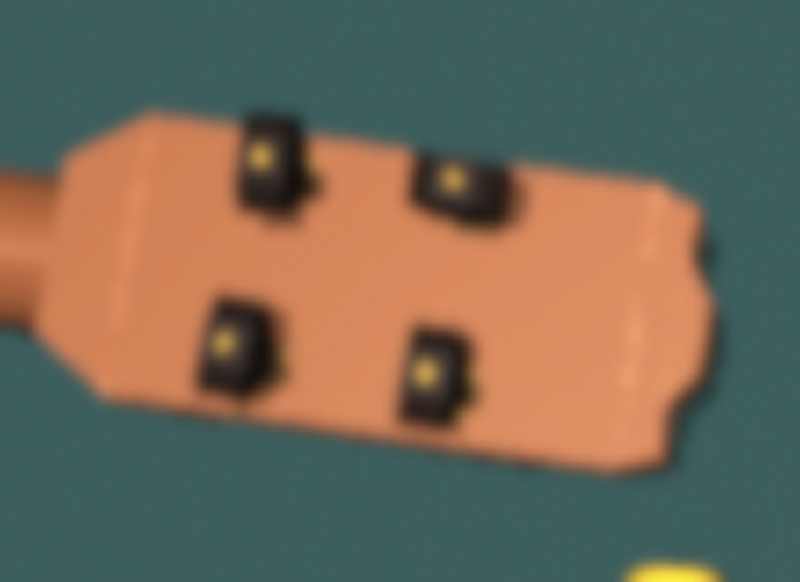

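```bash
python3 -c "
from station import *
print(job_done())"
```

```text
the job is handed in; nothing more can be done
None
```

The loose ebony peg is in the empty hole and stayed upright when I let go. I handed the job in at about 16 s of the 64 s allowed.

- **Fit:** The peg first bit with its collar about 15 mm above the head's back. I pressed it to about 7 N before turning, then turned it 72° one way in a single stroke. The push was 7.9 N just after the turn began and 10 to 11.6 N for the rest, and the peg went about 3 mm deeper. I eased the push to 4 N before opening the jaws.
- **Last checks:** Seen from above, the thumb piece's width lies at 79.8°, against 79.9° for the neck. The peg's collar is about 12 mm above the back. The arm is well clear, with only noise on the force reading.
- **Not tested:** I did not pull on or turn the peg to confirm how tightly it holds. I did not measure the jar, screwdriver, end button or look-alikes afterwards; the gripper kept clear of them.
- **Disagreement:** The three fitted pegs do not match their description. Both cameras show their thumb pieces about crosswise to the neck, not in line with it. I followed the written task and set the new peg in line, so it stands at a right angle to the other three.

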